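# Feel the injector wells for the stuck sleeve, then seat the new injector

### The job

One of the two open injector wells in the cylinder head still has its old sealing sleeve stuck out of sight at the bottom. With the feeler rod, gently feel the wells until you have touched the bare floor of the empty one (keep holding the rod and let it rest there a moment), then put the rod back upright in its holder, all the way down. Then take the new injector (green cap) and lower it, without dropping it, fully home into that empty well; leave the old injector and everything else where they are.

Things in the scene. Friction and masses are not known exactly. Their poses are not given: they have to be found in the camera images.
- head: Aluminium cylinder head fixed on the bench, 140 x 280 x 85 mm (its x, y, z); origin at the centre of its underside, flat deck at 85 mm. A fitted injector, part of the head, stands 53 mm up from the middle of the deck; the two open wells lie 85 mm either side of it along the head's y. The stuck sleeve (not listed), 15 mm high, fills the bottom of either well and does not come out.
- well_a (a point): Centre of the mouth, level with the deck, of the open well on the head's -y side. Round, vertical, 25 mm diameter, 3 mm chamfer at the mouth, flat bare floor 60 mm below the mouth (45 mm down to the top of the sleeve, if this well has it). Axes as the head's, z up.
- well_b (a point): The same for the open well on the head's +y side.
- rod: Loose feeler rod, about 120 g, upright in its holder; origin at its lower tip, z up to the handle. Brass shaft 10 mm diameter, 0 to 78 mm, red band from 60 to 70 mm (its lower edge is level with the deck when the tip is on a bare well floor, 15 mm above it on the sleeve); black collar 28 mm diameter, 78 to 83 mm; round yellow handle 20 mm diameter, 83 to 128 mm, to grip.
- rod_collar (a point): On the rod: centre of the underside of the rod's black collar (78 mm above the tip).
- holder: Red rod holder, a block 50 x 50 x 85 mm fixed on the bench; origin at the centre of its underside.
- holder_hole (a point): Centre of the mouth of the holder's hole, on its top, 85 mm above the bench: 16 mm diameter, 3 mm chamfer, 81 mm deep; the rod is fully down when its collar lies on the top. z up.
- stand: Blue injector stand, a block 80 x 170 x 65 mm (its x, y, z) fixed on the bench; origin at the centre of its underside. Two 28 mm holes, 62 mm deep, 45 mm either side of the middle along its y; each holds an injector hanging by its collar. Which injector is in which hole varies.
- new_injector: New injector, loose, about 250 g: bright steel, green cap; origin at its nose tip, z up. Nose tapers from 10 mm diameter to 22 mm at 14 mm, then 22 mm up to 58 mm; collar 36 mm, 58 to 66 mm; round body 26 mm diameter, 66 to 118 mm, to grip; thin nipple to 128 mm. Fully home in an empty well its collar lies on the deck; over the sleeve it stays 13 mm up.
- new_injector_collar (a point): On the new injector: centre of the underside of its collar (58 mm above its nose tip).
- old_injector: The old injector, loose, same size and shape but dirty brown with a black cap; origin at its nose tip. To be left in the stand.
- oil_can: Spray can standing on the bench, 56 mm diameter, 150 mm tall, blue; origin at the centre of its underside. Leave alone.
- socket: Steel deep socket standing on the bench, 28 mm diameter, 60 mm tall; origin at the centre of its underside. Leave alone.
- wrench: Steel wrench 180 mm long lying flat on the bench beyond the head; origin under its middle, x along it. Leave alone.
Mind the look-alikes: they are no part of the job. What is meant by the rod is not purple, and is the smaller of those in its own colour.

How it is judged (in metres and radians):
On the way, in this order (a step that is already met when the one before it is completed fails the run):
1. the held feeler rod rests with its tip on the bare floor of the empty well (((z of rod in the frame of well_a below -0.0555 m and horizontal distance between rod and well_a below 0.01 m) or (z of rod in the frame of well_b below -0.0555 m and horizontal distance between rod and well_b below 0.01 m)) and contact force between rod and the fingers above 0.5 N), for 0.2 s.
2. the rod is back in its holder, upright and fully down, and let go (distance between rod_collar and holder_hole below 0.006 m and angle between rod's own z axis and vertical below 0.1 rad and contact force between rod and the fingers below 0.1 N), for 0.2 s.
At the end, for the whole second after the job is handed in: The new injector stands upright (within 4 degrees) and at rest in the empty well with its collar on the deck (within 3 mm) and centred within 4 mm; the rod is upright in its holder with its collar within 6 mm of the hole's mouth; the old injector is still upright in the stand (((z of new_injector_collar in the frame of well_a between -0.004 and 0.003 m and horizontal distance between new_injector_collar and well_a below 0.004 m) or (z of new_injector_collar in the frame of well_b between -0.004 and 0.003 m and horizontal distance between new_injector_collar and well_b below 0.004 m)) and angle between new_injector's own z axis and vertical below 0.07 rad and linear speed of new_injector below 0.02 m/s and distance between rod_collar and holder_hole below 0.006 m and angle between rod's own z axis and vertical below 0.1 rad and horizontal distance between old_injector and stand below 0.06 m and angle between old_injector's own z axis and vertical below 0.2 rad); the robot touches nothing.
It fails at once if the new injector is dropped or rammed into a well (faster than 0.4 m/s) ((horizontal distance between new_injector and well_a below 0.02 m and z of new_injector in the frame of well_a below 0.005 m and linear speed of new_injector above 0.4 m/s) or (horizontal distance between new_injector and well_b below 0.02 m and z of new_injector in the frame of well_b below 0.005 m and linear speed of new_injector above 0.4 m/s)).
It fails at once if the rod or the new injector is pressed on the head harder than 60 N (contact force between any of rod, new_injector and head above 60 N).
It fails at once if the old injector is taken or moved more than 30 mm (distance of old_injector from where it was at the start of the episode above 0.03 m).
It fails at once if the can, the socket or the wrench is moved more than 30 mm (distance of any of oil_can, socket, wrench from where it was at the start of the episode above 0.03 m).
It also fails if it takes over 72 s, if anything falls off the work surface, if the arm or the gripper's body presses on something with over 40 N, if the wrist force passes 120 N, or if a joint passes its speed limit or range.

### The arm

A 7-joint arm with a two-finger parallel gripper is mounted at the origin on the work surface. World frame = base frame: x ahead of the robot, y to its left, z up, the work surface at z = 0. Lengths are in mm, angles in rad, forces in N, time in s.
With the tool pointing down it reaches from about 350 to 900 mm from the base axis. Payload 8.1 kg.
Tool frame: the origin (TCP) lies midway between the tips of the shut fingers; the grasp point (between the pads) lies 19 mm behind it (manip.grip_point_offset is the distance from the TCP to the grasp point, in mm); z points along the fingers, y is the line along which they close (so a half turn about z gives the same grasp; the last joint's range is limited). The gripper opens to 85 mm and grips with 20 to 120 N. Pads are 22 mm wide; open, the fingers measure 114 mm over their backs; the gripper's body (76 mm by 85 mm) begins 54 mm behind the grasp point. The pads swing forward as they close: fully open they stand 13 mm farther back than shut.
Start: joints at [1.144, 0.434, 0.025, 1.573, -0.012, 1.134, -0.075], TCP at [198.834, -592.542, 231.323] pointing down, gripper open.
Joint ranges: [-2.62, 2.62], [-0.44, 2.09], [-1.27, 1.32], [0.08, 2.57], [-1.32, 4.46], [0.12, 2], [-2.74, 2.74]. Speed limits (rad/s): [2.22, 2.22, 3.01, 3.01, 3.14, 3.14, 3.14].

### API

Orientations are given as a rotation vector (axis times angle).
In Python, from workcell import manip, get_image, workorder, outline_of, spot_point gives the robot as it stands.
- The arm moves only by the shell command python3 -m creep 'ROWS' [OPENING] [FORCE]. ROWS is JSON, a list of rows, each a list of 4 numbers: the shift along the tool's x, y, z in mm, then the turn about the tool's z in rad. In form: [[x, y, z, turn], ...]. A call has exactly 5 rows; each row is the pose to reach, as a shift and turn from the pose commanded when the call began, along the tool's axes at that moment; what a row does not reach only later rows make up. A row lasts 1/8 s, in which the tool goes at most 62.5 mm and 10.7 degrees, less where a joint would pass 70% of its speed; a pose out of reach is approached as far as the arm can. A call with a gripper value outside its range is refused whole. OPENING is the finger opening in mm, from 0 to 85.4, set as the call begins (- or left out, the last holds). The fingers move at their own pace and stop on an object; FORCE is the grip in N (left out, the last holds). Time passes only in rows, so rows that repeat a pose let the fingers close, or fill a call up. It gives the time, the measured TCP pose, the force, the opening and the grip force at its end, in the units of the state.
- manip.get_obs(): the state, without advancing time (a new reading comes with each control period).
- get_image(name): name is "scene" or "side" or "wrist"; returns a dict with "color" (400x640x3 uint8, red, green, blue), "z_map" (400x640 float32, mm along the optical axis (not along the pixel's ray), 0 where there is no reading), "fx", "fy", "cx", "cy" (pixels), "R" (3x3) and "t" (3): a world point X has camera coordinates R X + t. Camera axes: x right, y down, z forward; pixel columns grow to the right and rows downward; lengths in mm; the calibration is good to about 2 mm. A picture is of the moment at which its call begins.
- workorder.job_done(): hands the job in; it is judged then, once.
Trained networks look in a picture, given as the dict that the camera call returned (one of the last four; its "shot" number tells which), for a name from the list of things; names that differ only in an ending like _2 or _b are one class to them, and where a whole thing is asked for, a point or a joint stands for the part that bears it (a point fixed in the world has none). Each returns a list of dicts, best first, with "confidence" (0 to 1); they miss things now and then, are a little off and sometimes report something else, mostly with a low value. They report only what shows in the picture. A call takes as long as a camera call. They do not tell look-alikes from the thing itself.
- outline_of(picture, thing): "pixels" (400x640 bool, what is visible of it) and "box" ([centre column, centre row, width, height] in pixels, round what is visible of it).
- spot_point(picture, thing): "at" ([column, row] in pixels: a listed point, or the origin of a listed thing).
The state is a dict: "time_s": time; "qpos": joint angles; "qd": joint speeds; "joint_torque": joint torques, N m; "eef_pos": TCP position; "tcp_rot": TCP orientation; "contact_force": force on the tool from outside, world axes, zero at the start; "moment": the same for the moment, N m; "finger_gap": finger opening in mm; "finger_force": force on a finger pad.
Only numpy, scipy, OpenCV 4.12 (cv2) and the standard library are available. Lean on these libraries where they do the work, as an engineer would, in place of code of your own. Each camera call takes 0.05 s, during which the arm holds its last target. There are 200 camera calls.

## Working session

There is one attempt and no reset: what is moved stays moved. The work goes in short steps, Python scripts to look and compute and a shell command to move; the robot and the scene stay as the last step left them, time stands still between calls to the robot, and variables do not carry over. Pictures are saved under pics/ and viewed, at most 12 in all, crops included, and the job is handed in when it is done.

```bash
mkdir -p pics
cat > h.py <<'E'
import numpy as np, cv2
from workcell import manip, get_image, workorder, outline_of, spot_point
def save(p,name,crop=None):
    im=cv2.cvtColor(p["color"],cv2.COLOR_RGB2BGR)
    cv2.imwrite("pics/"+name,im if crop is None else im[crop[1]:crop[3],crop[0]:crop[2]])
def ray(p,uv):
    R=np.array(p["R"]);t=np.array(p["t"]).ravel()
    d=R.T@np.array([(uv[0]-p["cx"])/p["fx"],(uv[1]-p["cy"])/p["fy"],1.]);return -R.T@t,d
def onz(p,uv,z):
    o,d=ray(p,uv);return o+d*(z-o[2])/d[2]
def cloud(p,mask=None):
    R=np.array(p["R"]);t=np.array(p["t"]).ravel();Z=p["z_map"]
    m=Z>0
    if mask is not None:m&=mask
    v,u=np.nonzero(m);z=Z[m]
    return (np.stack([(u-p["cx"])/p["fx"]*z,(v-p["cy"])/p["fy"]*z,z],1)-t)@R
E
python3 - <<'E'
from h import *
np.set_printoptions(precision=1,suppress=True)
P={n:get_image(n) for n in("scene","side","wrist")}
cv2.imwrite("pics/a.png",np.vstack([cv2.resize(cv2.cvtColor(P[n]["color"],cv2.COLOR_RGB2BGR),(480,300)) for n in("scene","side")]))
save(P["scene"],"scene.png");save(P["side"],"side.png")
for n in P:
  for th in("rod","holder","new_injector","old_injector","stand","head","oil_can","socket"):
    for o in outline_of(P[n],th)[:4]:
      c=cloud(P[n],o["pixels"]);
      if len(c):print(n,th,round(o["confidence"],2),np.array(o["box"]),"med",np.median(c,0),"zmax",np.percentile(c[:,2],98))
  for th in("holder_hole","well_a","well_b","rod_collar","new_injector_collar"):
    for o in spot_point(P[n],th)[:4]:
      z={"new_injector_collar":65}.get(th,85)
      print(n,th,round(o["confidence"],2),np.array(o["at"]),onz(P[n],o["at"],z))
print(manip.get_obs()["eef_pos"],manip.get_obs()["tcp_rot"],manip.grip_point_offset)
E
```

```text
scene rod 0.8 [184.3 230.9  34.4  55.5] med [ 367.  -136.3  135.9] zmax 182.36097375772562
scene rod 0.75 [227.7 241.1  19.   21.1] med [ 457.9 -128.   112.4] zmax 137.06883510366006
scene rod 0.52 [232.4 207.5  18.1  41.2] med [397.1 -35.3  87.6] zmax 129.95574173598453
scene holder 0.62 [230.8 258.2  39.3  44.8] med [ 470.8 -135.4   63.8] zmax 88.0784368124263
scene holder 0.46 [409.1 263.1  82.9  48.6] med [779.4  54.1   7.3] zmax 10.71920230081256
scene new_injector 0.62 [281.3 309.6  18.   34. ] med [ 618.6 -197.1  104.8] zmax 135.65889654654197
scene old_injector 0.86 [242.2 347.5  22.2  32.3] med [ 596.9 -282.3  103.5] zmax 136.13711658881314
scene stand 0.64 [262.6 340.8 101.1 100.3] med [ 618.  -243.6   65.3] zmax 68.53819236979376
scene head 0.55 [327.1 198.8 104.6 125.1] med [577.1  82.1  85.2] zmax 119.20662302084874
scene oil_can 0.79 [385.4 106.5  27.4  55.1] med [574.5 399.9  98.8] zmax 152.05218318610562
scene socket 0.7 [282.4 308.1  17.8  35.6] med [ 618.1 -197.1  101.8] zmax 135.642174501901
scene socket 0.56 [277.3 161.2  14.4  19.1] med [389.8 168.3  35.6] zmax 6
[... 1497 characters left out ...]
.3  35.1] zmax 60.02807676838524
side socket 0.54 [398.9 160.4   9.4  18.7] med [ 453.1 -111.2  107.7] zmax 133.77801594945714
side well_a 0.75 [400.2 169.6] [ 450.6 -117.9   85. ]
side well_a 0.63 [300.8 237.1] [554.9 207.4  85. ]
side well_b 0.75 [400.2 169.6] [ 450.6 -117.9   85. ]
side well_b 0.63 [300.8 237.1] [554.9 207.4  85. ]
side rod_collar 0.78 [411.6 196.6] [395.6 -19.7  85. ]
side rod_collar 0.73 [400.8 169.7] [ 449.1 -118.1   85. ]
side rod_collar 0.61 [441.1 168.5] [ 360.5 -168.3   85. ]
side new_injector_collar 0.75 [347.3 149.7] [ 619.6 -184.6   65. ]
side new_injector_collar 0.29 [400.7 168.7] [ 457.3 -154.5   65. ]
[ 198.8 -592.5  231.3] [ 3.1  0.5 -0. ] 18.700000000000003
```

View pics/scene.png

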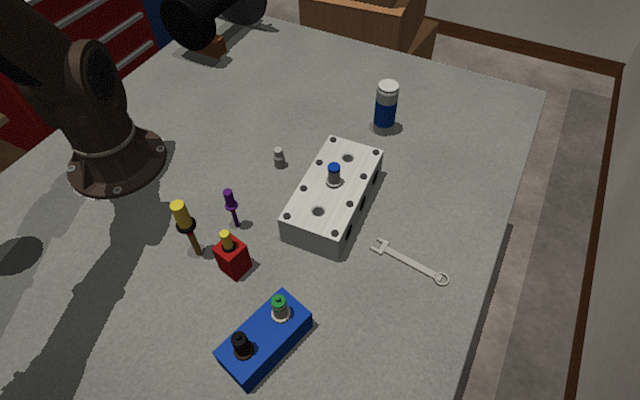

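View pics/side.png

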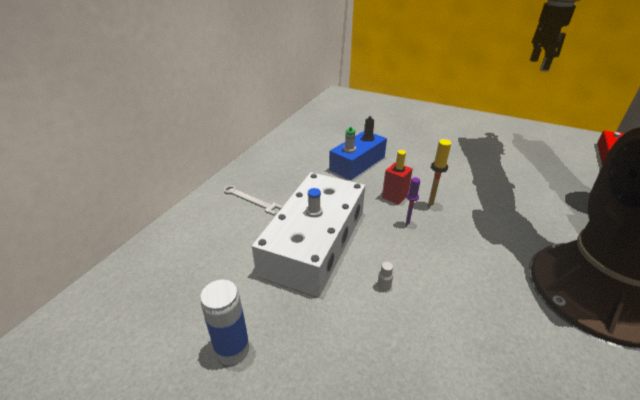

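The scene shows the wanted rod (small yellow) in the red holder at (227,240). The large yellow one at (183,220) and the purple one at (231,205) are decoys. The new injector (green cap) is at (280,305) and the old one at (241,345). The wells are at (348,158) and (318,211) in scene, and (298,238) and (330,190) in side.

```bash
cat >> h.py <<'E'
from scipy.spatial.transform import Rotation as Ro
def togo(target,yaw=None):
    """shift in tool axes to bring TCP to target (mm)"""
    s=manip.get_obs();R=Ro.from_rotvec(s["tcp_rot"]).as_matrix()
    print("TCP",np.round(s["eef_pos"],1),"x",R[:,0].round(3),"y",R[:,1].round(3),"z",R[:,2].round(3))
    print("shift",np.round(R.T@(np.array(target)-s["eef_pos"]),1),"tool-y heading deg",np.degrees(np.arctan2(R[1,1],R[0,1])).round(1))
E
python3 - <<'E'
from h import *
np.set_printoptions(precision=1,suppress=True)
P={n:get_image(n) for n in("scene","side")}
for n,L in(("scene",[(348,158),(318,211)]),("side",[(298,238),(330,190)])):
  for uv in L:print(n,uv,onz(P[n],uv,85))
w=get_image("wrist");print("cam pos",-np.array(w["R"]).T@np.array(w["t"]).ravel(),"fwd",np.array(w["R"])[2],"right",np.array(w["R"])[0],w["fx"])
togo([448,-118,280])
E
```

```text
scene (348, 158) [562. 207.  85.]
scene (318, 211) [571.3  38.   85. ]
side (298, 238) [558.6 212.1  85. ]
side (330, 190) [570.2  38.5  85. ]
cam pos [ 265.2 -570.   374.9] fwd [-0.3 -0.1 -1. ] right [ 0.3 -0.9  0. ] 332.9418428083215
TCP [ 198.8 -592.5  231.3] x [ 0.9  0.3 -0. ] y [ 0.3 -0.9  0. ] z [-0. -0. -1.]
shift [ 387.2 -370.6  -48.7] tool-y heading deg -71.5
```

```bash
python3 -m creep '[[40,-38,-20,0],[80,-76,-40,0],[120,-114,-49,0],[160,-152,-49,0],[194,-185,-49,0]]' 60
python3 -m creep '[[40,-38,0,0.08],[80,-76,0,0.16],[120,-114,0,0.24],[160,-152,0,0.32],[193,-185,0,0.32]]'
python3 - <<'E'
from h import *
np.set_printoptions(precision=1,suppress=True)
togo([448,-118,250])
w=get_image("wrist");save(w,"w1.png")
for o in outline_of(w,"rod")[:4]:
  c=cloud(w,o["pixels"]);top=c[c[:,2]>120];print(o["confidence"],np.array(o["box"]),"top",len(top),top.mean(0) if len(top) else "",(top.min(0)+top.max(0))/2 if len(top) else "",c[:,2].max())
for th in("rod_collar","holder_hole"):
  for o in spot_point(w,th)[:4]:print(th,o["confidence"],np.array(o["at"]),onz(w,o["at"],85))
for o in outline_of(w,"holder")[:1]:
  c=cloud(w,o["pixels"]);c=c[(c[:,2]>80)&(c[:,2]<90)];print(cv2.minAreaRect(c[:,:2].astype(np.float32)))
E
```

```text
time_s: 2.88
eef_pos: [324.9, -353.5, 280.8]
tcp_rot: [3.1, 0.508, 0.001]
contact_force: [1.7, 0.7, 0.3]
finger_gap: 60.1
finger_force: 0.0
time_s: 3.5
eef_pos: [448.8, -116.6, 280.6]
tcp_rot: [3.141, 0.005, 0.001]
contact_force: [0.1, -0.4, 0.7]
finger_gap: 60.0
finger_force: 0.0
TCP [ 448.8 -116.6  280.6] x [1. 0. 0.] y [ 0. -1.  0.] z [ 0. -0. -1.]
shift [-0.9  1.4 30.6] tool-y heading deg -89.8
0.94 [236.2 227.2  39.1  45.7] top 360 [396.8 -29.9 128. ] [395.7 -29.1 125.3] 130.5822985474948
0.71 [324.9 173.9  30.1  30.2] top 423 [ 455.7 -120.4  134.7] [ 454.8 -120.7  128.9] 137.61382654504135
0.57 [331.1 267.7  40.1  92.4] top 1621 [ 368.6 -127.7  166.1] [ 363.  -128.2  152.1] 183.6700311568621
0.46 [501.1  24.9  71.2  49.9] top 914 [ 589.4 -273.9  127.2] [ 589.4 -275.9  128.9] 137.72589561264883
rod_collar 0.95 [239.4 223.1] [396.9 -29.9  85. ]
rod_collar 0.75 [331.7 262.9] [ 349.8 -130.1   85. ]
rod_collar 0.64 [321.7 172.3] [ 452.7 -118.6   85. ]
holder_hole 0.84 [323.5 169.3] [ 455.8 -120.4   85. ]
holder_hole 0.5 [323.9 167.9] [ 457.3 -120.8   85. ]
((454.2041931152344, -120.53340911865234), (50.101348876953125, 50.308074951171875), 78.482666015625)
```

View pics/w1.png

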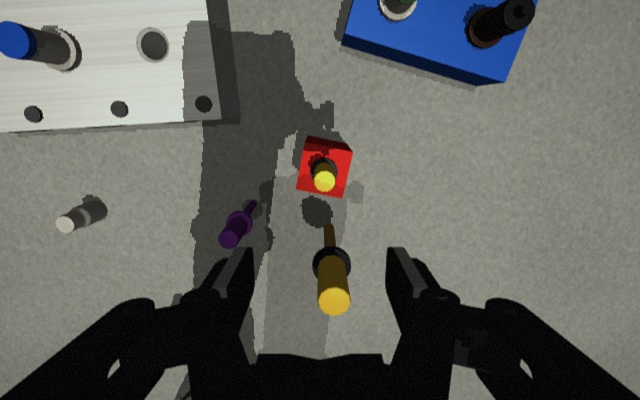

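The rod is at the holder centre, about (454.5, -120.5), with its top at z≈135, which fits. The big decoy is 90 mm behind it along -x, so fingers closing along y stay clear. Descending to grasp.

```bash
python3 -m creep '[[5.7,3.9,45,0],[5.7,3.9,90,0],[5.7,3.9,135,0],[5.7,3.9,165,0],[5.7,3.9,183.5,0]]' 60
python3 -m creep '[[0,0,0,0],[0,0,0,0],[0,0,0,0],[0,0,0,0],[0,0,0,0]]' 0 40
python3 -m creep '[[0,0,0,0],[0,0,-10,0],[0,0,-22,0],[0,0,-34,0],[0,0,-46,0]]'
python3 - <<'E'
from h import *
np.set_printoptions(precision=1,suppress=True)
w=get_image("wrist")
for n in("wrist",):
  for o in outline_of(w,"rod")[:4]:
    c=cloud(w,o["pixels"]);print(o["confidence"],np.array(o["box"]),np.median(c,0),c[:,2].max())
s=get_image("side")
im=cv2.cvtColor(np.vstack([w["color"],s["color"]]),cv2.COLOR_RGB2BGR);cv2.imwrite("pics/g1.png",cv2.resize(im,None,fx=.75,fy=.75))
E
```

```text
time_s: 4.38
eef_pos: [452.4, -124.3, 95.3]
tcp_rot: [3.141, 0.001, -0.003]
contact_force: [-0.2, 0.6, -0.8]
finger_gap: 59.8
finger_force: 0.0
time_s: 5.0
eef_pos: [454.3, -123.0, 97.7]
tcp_rot: [3.141, 0.005, 0.002]
contact_force: [-0.8, -2.1, 6.6]
finger_gap: 19.1
finger_force: 39.6
time_s: 5.62
eef_pos: [453.9, -122.5, 143.9]
tcp_rot: [3.141, 0.006, 0.001]
contact_force: [0.0, -0.5, -1.3]
finger_gap: 18.7
finger_force: 39.2
0.97 [190.5 283.4  68.8  71.5] [403.4 -30.3  83.4] 203.94062083381206
0.87 [321.2 265.1  53.4 126.1] [ 461.  -122.   173.7] 183.7084428832387
0.82 [326.6 340.3  51.5  37.6] [ 377.4 -127.5  113.7] 119.69532596534714
```

View pics/g1.png

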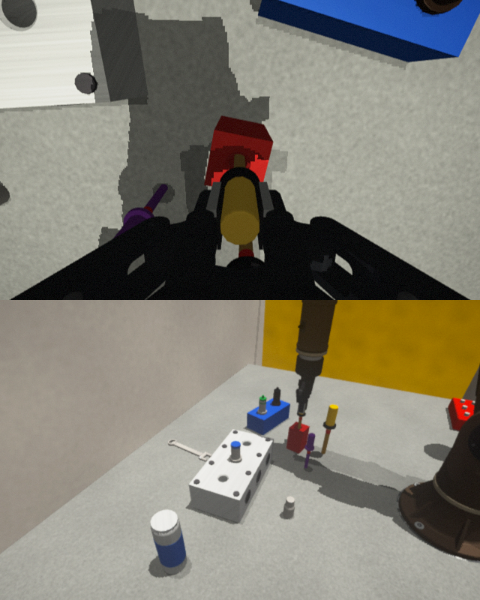

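Rod gripped (gap 19–20 mm, matching the handle) and lifting. I'll clear the holder and look at the wells from the wrist on the way.

```bash
python3 -m creep '[[0,0,-40,0],[0,0,-80,0],[15,-40,-90,0],[30,-85,-90,0],[46,-130,-90,0]]'
python3 - <<'E'
from h import *
np.set_printoptions(precision=1,suppress=True)
togo([570,38,230])
for k,n in enumerate(("wrist","scene","side")):
  w=get_image(n)
  if n=="wrist":save(w,"w2.png")
  for o in spot_point(w,"well_a")[:4]:print(n,"well",o["confidence"],np.array(o["at"]),onz(w,o["at"],85))
  for o in outline_of(w,"head")[:1]:
    c=cloud(w,o["pixels"]);c=c[abs(c[:,2]-85)<4];print(n,cv2.minAreaRect(c[:,:2].astype(np.float32)),np.median(c[:,2]))
E
```

```text
time_s: 6.4
eef_pos: [499.4, 8.7, 232.6]
tcp_rot: [3.141, 0.005, -0.0]
contact_force: [0.6, -0.5, -1.4]
finger_gap: 19.0
finger_force: 39.6
TCP [499.4   8.7 232.6] x [ 1.  0. -0.] y [ 0. -1.  0.] z [-0. -0. -1.]
shift [ 70.7 -29.1   2.6] tool-y heading deg -89.8
wrist well 0.87 [ 83.6 112.3] [563.7 208.4  85. ]
wrist well 0.65 [285.3  98.7] [574.9  37.7  85. ]
wrist ((567.411865234375, 125.60813903808594), (140.61732482910156, 281.7633361816406), 3.449057102203369) 86.03623511466088
scene well 0.91 [349. 161.] [568.2 199.4  85. ]
scene well 0.72 [321.3 210.5] [577.   42.3  85. ]
scene well 0.58 [332.1 205.9] [592.   63.7  85. ]
scene well 0.42 [408.1 258.2] [782.8  15.5  85. ]
scene ((565.091552734375, 122.96125793457031), (141.5247344970703, 284.2435302734375), 3.3585898876190186) 85.78017213934706
side well 0.72 [297.9 238.7] [557.8 213.9  85. ]
side well 0.59 [328.2 188.8] [575.9  36.1  85. ]
side well 0.28 [368.8 139.4] [ 575.1 -232.6   85. ]
side ((567.7083740234375, 125.48058319091797), (141.21969604492188, 283.7493591308594), 3.549532651901245) 83.69690193236443
```

View pics/w2.png

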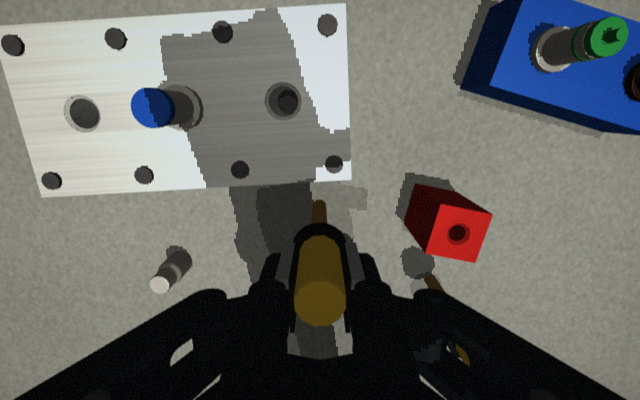

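The near well (283,101) shows almost straight down from the wrist, so I'll check its depth and centre in the depth map.

Run:
```python
from h import *
np.set_printoptions(precision=1,suppress=True)
w=get_image("wrist")
c=cloud(w)
for xy in((573.5,39.3),(563,209.5)):
  d=np.hypot(*(c[:,:2]-xy).T); q=c[d<20]
  print(xy,len(q),"z hist",np.histogram(q[:,2],bins=[0,20,30,35,40,45,50,60,70,80,90]))
  deep=q[q[:,2]<80];print("min",q[:,2].min() if len(q) else None)
  # centre of mouth: circle fit to the deck-hole boundary using pixels
  v,u=np.nonzero(np.ones(w["z_map"].shape))
g=cv2.cvtColor(w["color"],cv2.COLOR_RGB2GRAY)
save(w,"x.png")
im=cv2.imread("pics/x.png")
a=cv2.resize(im[60:140,240:330],None,fx=4,fy=4,interpolation=cv2.INTER_CUBIC);b=cv2.resize(im[75:155,40:130],None,fx=4,fy=4,interpolation=cv2.INTER_CUBIC)
cv2.imwrite("pics/wells.png",np.clip(np.hstack([a,b]).astype(float)*1.6,0,255))
for uv in((283,101),(82,113)):print(onz(w,uv,85))
```

```text
(573.5, 39.3) 1881 z hist (array([   0,  426,   17,   21,   24,   28,   46,   57,   70, 1192]), array([ 0, 20, 30, 35, 40, 45, 50, 60, 70, 80, 90]))
min 24.19914940297282
(563, 209.5) 1833 z hist (array([   0,    0,    0,    0,    3,   31,  135,  199,  245, 1220]), array([ 0, 20, 30, 35, 40, 45, 50, 60, 70, 80, 90]))
min 44.61083182239012
[572.6  37.2  85. ]
[562.9 207.4  85. ][ WARN:0@0.533] global loadsave.cpp:1063 imwrite_ Unsupported depth image for selected encoder is fallbacked to CV_8U.
```

View pics/wells.png

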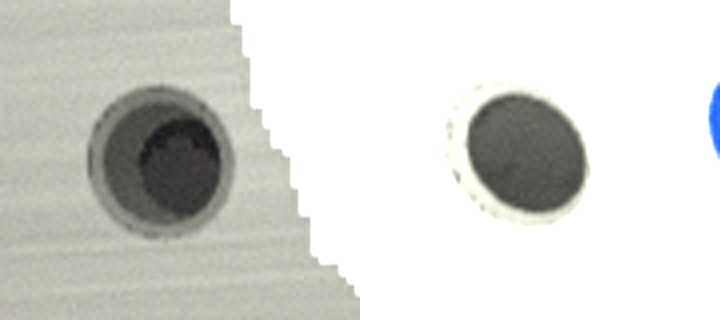

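The depth map gives a bare floor at z≈25 in the near well (well_a) and about 45 in the far one, so the near well should be empty. Its centre is about (573, 39.5). I'll move over it and feel it to confirm.

```bash
python3 -m creep '[[40,-20,0,0],[74,-31,0,0],[74,-31,10,0],[74,-31,20,0],[74,-31,30,0]]'
python3 - <<'E'
from h import *
np.set_printoptions(precision=1,suppress=True)
w=get_image("wrist")
togo([573,39.5,118])
for o in outline_of(w,"rod")[:2]:
    c=cloud(w,o["pixels"]);print(o["confidence"],np.array(o["box"]),np.median(c,0))
print(manip.get_obs()["contact_force"])
E
```

```text
time_s: 7.52
eef_pos: [572.1, 38.1, 202.0]
tcp_rot: [3.141, 0.005, -0.001]
contact_force: [-0.3, 0.3, -1.8]
finger_gap: 18.9
finger_force: 39.6
TCP [571.6  38.  200.8] x [ 1.  0. -0.] y [ 0. -1.  0.] z [-0. -0. -1.]
shift [ 1.6 -1.5 82.8] tool-y heading deg -89.8
0.84 [321.9 262.1  54.5 128.7] [579.3  38.6 231.3]
0.72 [461.1 354.4  20.3  22.8] [ 367.2 -123.7   26.4]
[-0.4 -0.  -1.8]
```

```bash
python3 -m creep '[[1.5,-1.5,15,0],[1.5,-1.5,30,0],[1.5,-1.5,45,0],[1.5,-1.5,58,0],[1.5,-1.5,64,0]]' 
python3 -m creep '[[0,0,3,0],[0,0,6,0],[0,0,9,0],[0,0,12,0],[0,0,14,0]]'
```

```text
time_s: 8.25
eef_pos: [574.2, 40.3, 137.6]
tcp_rot: [3.141, 0.006, -0.002]
contact_force: [-0.3, -0.6, -0.8]
finger_gap: 19.2
finger_force: 39.6
time_s: 8.88
eef_pos: [574.6, 40.4, 124.7]
tcp_rot: [3.141, 0.006, 0.0]
contact_force: [-1.3, 0.4, -1.7]
finger_gap: 18.9
finger_force: 39.6
```

```bash
python3 -m creep '[[0,0,2,0],[0,0,4,0],[0,0,6,0],[0,0,7,0],[0,0,8,0]]' 
python3 -m creep '[[0,0,1,0],[0,0,2,0],[0,0,2,0],[0,0,2,0],[0,0,2,0]]'
```

```text
time_s: 9.5
eef_pos: [574.7, 40.4, 116.8]
tcp_rot: [3.142, 0.006, 0.0]
contact_force: [-0.8, -0.4, -1.4]
finger_gap: 19.1
finger_force: 39.6
time_s: 10.12
eef_pos: [575.1, 40.5, 115.6]
tcp_rot: [3.142, 0.006, 0.002]
contact_force: [-1.6, 0.0, 5.7]
finger_gap: 18.9
finger_force: 40.5
```

Contact (about 7 N) at TCP z 115.6, where the bare floor was expected (115.7). I'll rest there briefly, then lift and carry the rod back above the holder.

```bash
python3 -m creep '[[0,0,0,0],[0,0,0,0],[0,0,0,0],[0,0,0,0],[0,0,0,0]]' 
python3 -m creep '[[0,0,-10,0],[0,0,-35,0],[0,0,-70,0],[0,0,-105,0],[0,0,-118,0]]'
python3 -m creep '[[-30,40,0,0],[-60,80,0,0],[-90,120,0,0],[-120,160,0,0],[-120,163,0,0]]'
python3 - <<'E'
from h import *
np.set_printoptions(precision=1,suppress=True)
w=get_image("wrist")
for o in spot_point(w,"holder_hole")[:2]:print(o["confidence"],o["at"],onz(w,o["at"],85))
for o in outline_of(w,"holder")[:1]:
  c=cloud(w,o["pixels"]);c=c[(c[:,2]>80)&(c[:,2]<90)];print(cv2.minAreaRect(c[:,:2].astype(np.float32)))
for o in outline_of(w,"rod")[:2]:
    c=cloud(w,o["pixels"]);print(o["confidence"],np.array(o["box"]),np.median(c,0))
togo([454,-122,190])
E
```

```text
time_s: 10.75
eef_pos: [575.1, 40.5, 115.6]
tcp_rot: [3.142, 0.006, 0.002]
contact_force: [-1.5, -1.0, 5.6]
finger_gap: 19.1
finger_force: 40.5
time_s: 11.38
eef_pos: [575.6, 40.7, 235.2]
tcp_rot: [-3.141, -0.006, -0.006]
contact_force: [0.1, -0.0, -1.8]
finger_gap: 19.1
finger_force: 39.7
time_s: 12.0
eef_pos: [452.4, -126.4, 232.1]
tcp_rot: [3.14, -0.003, -0.004]
contact_force: [-0.3, 0.0, -0.9]
finger_gap: 18.9
finger_force: 39.7
0.71 [310.1, 182.7] [ 455.8 -117.9   85. ]
((454.422119140625, -120.43637084960938), (49.99129104614258, 50.16394805908203), 78.27264404296875)
0.76 [321.9 262.   56.4 128.3] [ 459.6 -125.9  261.8]
0.7 [217.8 248.4  54.5  62.5] [399.7 -32.3 104.9]
TCP [ 455.8 -121.9  232.6] x [1. 0. 0.] y [ 0. -1. -0.] z [ 0.  0. -1.]
shift [-1.8  0.1 42.6] tool-y heading deg -89.7
```

```bash
python3 -m creep '[[-1.5,0,20,0],[-1.5,0,40,0],[-1.5,0,50,0],[-1.5,0,50,0],[-1.5,0,50,0]]'
python3 - <<'E'
from h import *
np.set_printoptions(precision=1,suppress=True)
w=get_image("wrist");save(w,"w3.png",(200,120,460,400))
for o in outline_of(w,"holder")[:1]:
  c=cloud(w,o["pixels"]);c=c[(c[:,2]>80)&(c[:,2]<90)];print(cv2.minAreaRect(c[:,:2].astype(np.float32)))
togo([454.3,-121.6,97.7])
E
```

```text
time_s: 12.82
eef_pos: [454.4, -122.8, 183.3]
tcp_rot: [3.142, 0.007, 0.001]
contact_force: [-0.1, 0.9, -1.6]
finger_gap: 19.4
finger_force: 39.7
((454.4114074707031, -120.40843200683594), (50.01959228515625, 50.4444580078125), 78.56610107421875)
TCP [ 454.3 -123.   183.5] x [1. 0. 0.] y [ 0. -1.  0.] z [ 0. -0. -1.]
shift [-0.1 -1.4 85.8] tool-y heading deg -89.8
```

View pics/w3.png

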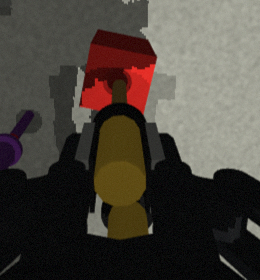

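The shaft lines up with the hole at (119,82) in the crop. Lowering with a small y correction.

```bash
python3 -m creep '[[0,-1.2,3,0],[0,-1.2,8,0],[0,-1.2,14,0],[0,-1.2,20,0],[0,-1.2,26,0]]' 
python3 -m creep '[[0,0,10,0],[0,0,20,0],[0,0,30,0],[0,0,40,0],[0,0,50,0]]'
```

```text
time_s: 13.55
eef_pos: [453.6, -121.9, 156.2]
tcp_rot: [-3.142, -0.006, 0.0]
contact_force: [-0.5, -0.4, -0.9]
finger_gap: 19.2
finger_force: 39.7
time_s: 14.18
eef_pos: [453.7, -121.8, 106.1]
tcp_rot: [-3.142, -0.006, 0.0]
contact_force: [-0.7, -0.6, -0.9]
finger_gap: 19.1
finger_force: 39.7
```

```bash
python3 -m creep '[[0,0,4,0],[0,0,7,0],[0,0,8,0],[0,0,9,0],[0,0,9.5,0]]' 
python3 -m creep '[[0,0,0,0],[0,0,0,0],[0,0,0,0],[0,0,0,0],[0,0,0,0]]' 60
python3 -m creep '[[0,0,-20,0],[0,0,-60,0],[0,0,-110,0],[0,0,-150,0],[0,0,-180,0]]'
python3 - <<'E'
from h import *
np.set_printoptions(precision=1,suppress=True)
w=get_image("wrist");save(w,"w4.png")
for o in outline_of(w,"rod")[:4]:
  c=cloud(w,o["pixels"]);c=c[(c[:,2]>125)];print(o["confidence"],np.array(o["box"]),len(c) and (c.mean(0),c[:,2].max()))
for th in("new_injector","old_injector"):
  for o in outline_of(w,th)[:2]:
    c=cloud(w,o["pixels"]);print(th,o["confidence"],np.array(o["box"]),np.median(c,0),c[:,2].max())
togo([600,-240,260])
E
```

```text
time_s: 14.8
eef_pos: [454.0, -121.9, 97.7]
tcp_rot: [3.141, 0.006, 0.001]
contact_force: [-2.1, 1.2, 9.1]
finger_gap: 18.9
finger_force: 40.4
time_s: 15.42
eef_pos: [453.7, -121.8, 97.3]
tcp_rot: [3.142, 0.006, -0.0]
contact_force: [-0.0, 0.2, -1.1]
finger_gap: 59.8
finger_force: 0.0
time_s: 16.05
eef_pos: [454.0, -121.8, 279.2]
tcp_rot: [3.141, 0.006, 0.003]
contact_force: [0.4, 0.6, -0.7]
finger_gap: 60.2
finger_force: 0.0
0.9 [321.3 181.4  30.4  36.2] (array([ 455.5, -121.4,  135.3]), np.float64(137.92976965880104))
0.86 [233.2 232.7  37.3  48.8] (array([396.5, -29.3, 128.6]), np.float64(130.82969994466623))
0.59 [326.5 273.9  41.8  93.5] (array([ 368.6, -127.9,  166.7]), np.float64(183.7835347787145))
new_injector 0.91 [393.8  13.8  38.5  27.5] [ 603.7 -184.4   82.8] 127.49557957936645
old_injector 0.59 [496.   28.4  70.5  49.2] [ 588.2 -268.7  113.8] 137.91252189132658
TCP [ 453.8 -121.9  277.4] x [1. 0. 0.] y [ 0. -1.  0.] z [ 0. -0. -1.]
shift [145.8 118.6  17.6] tool-y heading deg -89.8
```

View pics/w4.png

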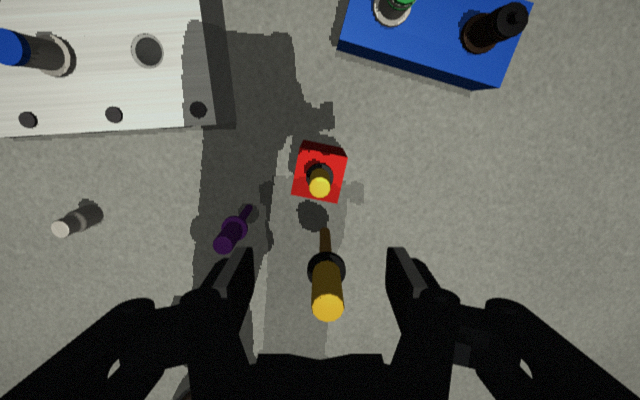

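The rod is seated again: its top is at z≈135, as before pickup. Next, over to the green-capped injector.

```bash
python3 -m creep '[[40,30,0,0],[80,60,0,0],[101,66,0,0],[101,66,0,0],[101,66,0,0]]' 55
python3 - <<'E'
from h import *
np.set_printoptions(precision=1,suppress=True)
w=get_image("wrist");save(w,"w5.png")
for o in spot_point(w,"new_injector_collar")[:2]:print(o["confidence"],o["at"],onz(w,o["at"],65))
for th in("new_injector","old_injector"):
  for o in outline_of(w,th)[:2]:
    c=cloud(w,o["pixels"]);b=c[(c[:,2]>118)];k=c[(c[:,2]<77)&(c[:,2]>69)]
    print(th,o["confidence"],np.array(o["box"]),c[:,2].max(),"cap",len(b) and (b.mean(0),cv2.minEnclosingCircle(b[:,:2].astype(np.float32))),"collar",len(k) and cv2.minEnclosingCircle(k[:,:2].astype(np.float32)))
for o in outline_of(w,"stand")[:1]:
  c=cloud(w,o["pixels"]);c=c[abs(c[:,2]-65)<4];r=cv2.minAreaRect(c[:,:2].astype(np.float32));print(r)
togo([614,-188,83])
E
```

```text
time_s: 16.88
eef_pos: [554.0, -186.9, 276.3]
tcp_rot: [-3.141, -0.007, 0.003]
contact_force: [0.6, 0.3, -0.2]
finger_gap: 54.6
finger_force: 0.0
0.59 [320.9, 111.4] [ 617.8 -187.6   65. ]
new_injector 0.83 [322.6 112.9  37.9  38. ] 137.85584318292769 cap (array([ 615.3, -189.2,  127.1]), ((615.0445556640625, -189.07528686523438), 12.812737464904785)) collar ((614.6841430664062, -189.17091369628906), 17.908283233642578)
new_injector 0.4 [ 96.1 156.9 190.1 151.9] 113.23142641770099 cap 0 collar ((575.8822021484375, -14.930230140686035), 69.68978881835938)
old_injector 0.96 [414.1 140.   51.1  39.2] 137.4341499245101 cap (array([ 591.9, -274.3,  126.8]), ((591.3138427734375, -275.6535339355469), 13.006322860717773)) collar ((591.556396484375, -275.6235656738281), 17.66986083984375)
((602.9656372070312, -232.678466796875), (170.40769958496094, 80.25371551513672), 74.556396484375)
TCP [ 554.5 -187.3  277.6] x [1. 0. 0.] y [ 0. -1.  0.] z [ 0. -0. -1.]
shift [ 59.4   0.9 194.6] tool-y heading deg -89.8
```

View pics/w5.png

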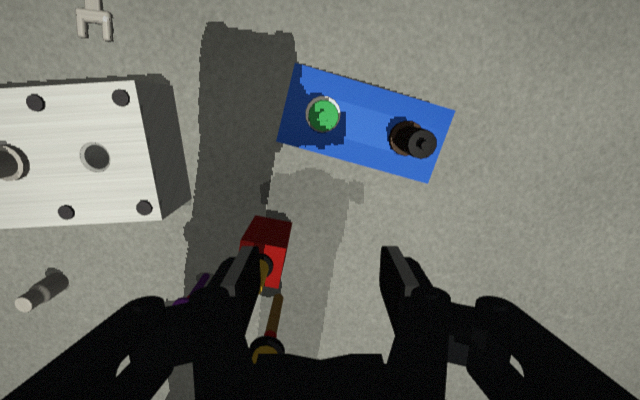

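Injector at (614.9, -189.1); the collar radius fits at 17.9 mm, and the old injector (415,140) is 89 mm away. Going over it, then down and gripping.

```bash
python3 -m creep '[[45,1.8,20,0],[60.4,1.8,60,0],[60.4,1.8,100,0],[60.4,1.8,120,0],[60.4,1.8,120,0]]' 55
python3 - <<'E'
from h import *
togo([614.9,-189.1,83])
E
```

```text
time_s: 17.75
eef_pos: [614.1, -188.8, 155.9]
tcp_rot: [-3.141, -0.006, 0.005]
contact_force: [0.5, -0.4, 0.8]
finger_gap: 54.5
finger_force: 0.0
TCP [ 614.1 -188.8  155.9] x [ 1.     0.004 -0.003] y [ 0.004 -1.    -0.001] z [-0.003  0.001 -1.   ]
shift [ 1.   0.4 72.9] tool-y heading deg -89.8
```

```bash
python3 -m creep '[[0.8,0.3,20,0],[0.8,0.3,40,0],[0.8,0.3,58,0],[0.8,0.3,68,0],[0.8,0.3,72,0]]' 55
python3 -m creep '[[0,0,0,0],[0,0,0,0],[0,0,0,0],[0,0,0,0],[0,0,0,0]]' 0 60
python3 -m creep '[[0,0,0,0],[0,0,-3,0],[0,0,-8,0],[0,0,-14,0],[0,0,-20,0]]'
```

```text
time_s: 18.38
eef_pos: [616.2, -189.3, 85.2]
tcp_rot: [3.142, 0.006, -0.0]
contact_force: [-0.0, 0.1, -0.6]
finger_gap: 54.4
finger_force: 0.0
time_s: 19.0
eef_pos: [616.7, -189.5, 86.1]
tcp_rot: [3.141, 0.006, 0.002]
contact_force: [-0.7, -0.7, 6.9]
finger_gap: 24.9
finger_force: 58.9
time_s: 19.62
eef_pos: [616.2, -189.3, 105.7]
tcp_rot: [-3.142, -0.006, 0.0]
contact_force: [-0.3, 0.6, -1.8]
finger_gap: 24.7
finger_force: 58.9
```

```bash
python3 -m creep '[[0,0,-20,0],[0,0,-50,0],[0,0,-80,0],[0,0,-110,0],[0,0,-125,0]]'
python3 -m creep '[[-20,-35,0,0],[-50,-80,0,0],[-80,-125,0,0],[-105,-170,0,0],[-105,-200,0,0]]'
python3 - <<'E'
from h import *
np.set_printoptions(precision=1,suppress=True)
w=get_image("wrist");save(w,"w6.png",(160,0,480,400))
togo([573,39.5,230])
for o in outline_of(w,"new_injector")[:3]:
  c=cloud(w,o["pixels"]);b=c[c[:,2]>c[:,2].max()-18];print(o["confidence"],np.array(o["box"]),c[:,2].max(),np.median(c,0),cv2.minEnclosingCircle(b[:,:2].astype(np.float32)))
  for lo in range(150,290,12):
    q=c[(c[:,2]>=lo)&(c[:,2]<lo+12)]
    if len(q)>20:print(lo,q[:,0].max(),(q[:,1].min()+q[:,1].max())/2,len(q))
for o in spot_point(w,"well_a")[:3]:print(o["confidence"],np.array(o["at"]),onz(w,o["at"],85))
for o in outline_of(w,"head")[:1]:
  c=cloud(w,o["pixels"]);c=c[abs(c[:,2]-85)<4];print(cv2.minAreaRect(c[:,:2].astype(np.float32)))
# circle of well mouth: deep points' complement
c=cloud(w);d=np.hypot(*(c[:,:2]-(573,39.5)).T);q=c[(d<25)&(c[:,2]<82.5)&(c[:,2]>78)];print(len(q),cv2.minEnclosingCircle(q[:,:2].astype(np.float32)))
q=c[(d<25)&(c[:,2]<70)&(c[:,2]>30)];
if len(q)>10:
  A=np.c_[2*q[:,:2],np.ones(len(q))];s=np.linalg.lstsq(A,(q[:,:2]**2).sum(1),rcond=None)[0];print("wall fit",s[:2],np.sqrt(s[2]+s[0]**2+s[1]**2),len(q))
E
```

```text
time_s: 20.25
eef_pos: [616.8, -189.4, 232.3]
tcp_rot: [3.141, 0.006, 0.004]
contact_force: [0.7, -0.1, -2.8]
finger_gap: 24.6
finger_force: 58.9
time_s: 20.88
eef_pos: [508.2, 12.3, 230.2]
tcp_rot: [3.141, 0.009, -0.002]
contact_force: [0.7, -0.2, -2.2]
finger_gap: 25.0
finger_force: 59.0
TCP [509.1  16.7 230.5] x [1. 0. 0.] y [ 0. -1. -0.] z [ 0.  0. -1.]
shift [ 64.1 -22.2   0.5] tool-y heading deg -89.5
0.58 [319.1 272.4  68.1 139.8] 281.6548722568416 [515.6  12.8 265.4] ((507.0644226074219, 12.485868453979492), 13.670708656311035)
162 517.5299092624267 12.653800152774098 97
174 517.8120381856968 12.698105120377406 166
186 517.6981557226193 13.262311991193233 32
210 524.9630364906677 12.872027055034788 1083
222 520.1716907506662 12.664662785088833 455
234 520.4415220959254 12.624790382245386 571
246 520.8201040290741 12.653762222072592 749
258 520.7314950240622 12.88492987127601 2038
270 520.3305334725807 12.661696960513376 2315
0.33 [178.5 111.2 354.4 194.7] 142.39669844440147 [574.9 119.8  86.1] ((567.64892578125, 124.7140121459961), 14.001862525939941)
0.94 [288.8 110.2] [574.2  38.5  85. ]
0.91 [ 88.9 124. ] [562.2 207.8  85. ]
((567.482666015625, 125.22362518310547), (140.51527404785156, 280.97418212890625), 3.4211747646331787)
40 ((572.3096313476562, 40.01767349243164), 13.284168243408203)
wall fit [572.5  39.9] 12.427185664507427 178
```

View pics/w6.png

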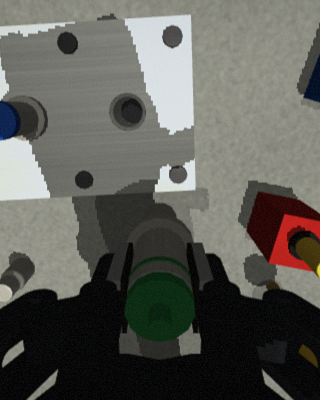

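Well_a wall fit: (572.5, 39.9), r 12.43, which matches 12.5. The injector axis sits about 1 mm in -x of the TCP and is vertical. Moving over the well, then lowering to just above the mouth.

```bash
python3 -m creep '[[30,-14,0,0],[62,-26,0,0],[62,-26,20,0],[62,-26,40,0],[62,-26,50,0]]'
python3 -m creep '[[0,0,0,0],[0,0,0,0],[0,0,0,0],[0,0,0,0],[0,0,0,0]]'
python3 - <<'E'
from h import *
np.set_printoptions(precision=1,suppress=True)
togo([573.3,39.8,180])
w=get_image("wrist")
for o in outline_of(w,"new_injector")[:1]:
  c=cloud(w,o["pixels"])
  for lo in range(100,250,12):
    q=c[(c[:,2]>=lo)&(c[:,2]<lo+12)]
    if len(q)>20:print(lo,np.percentile(q[:,0],98),(q[:,1].min()+q[:,1].max())/2,len(q))
c=cloud(w);d=np.hypot(*(c[:,:2]-(573,39.5)).T)
q=c[(d<25)&(c[:,2]<70)&(c[:,2]>30)];
if len(q)>10:
  A=np.c_[2*q[:,:2],np.ones(len(q))];s=np.linalg.lstsq(A,(q[:,:2]**2).sum(1),rcond=None)[0];print("wall fit",s[:2],np.sqrt(s[2]+s[0]**2+s[1]**2),len(q))
E
```

```text
time_s: 21.7
eef_pos: [571.9, 34.9, 178.7]
tcp_rot: [3.141, 0.003, -0.004]
contact_force: [-0.0, 0.6, -1.8]
finger_gap: 24.8
finger_force: 59.3
time_s: 22.32
eef_pos: [572.4, 36.5, 180.6]
tcp_rot: [3.142, 0.006, 0.001]
contact_force: [-0.1, 0.1, -2.2]
finger_gap: 24.8
finger_force: 59.3
TCP [572.4  36.5 180.6] x [1. 0. 0.] y [ 0. -1.  0.] z [ 0. -0. -1.]
shift [ 0.9 -3.3  0.6] tool-y heading deg -89.8
112 581.8844199177181 36.91014552214344 103
124 581.9085940851722 36.86224202482485 162
136 582.0340190292353 36.89757233446451 38
160 588.782770171553 37.15776637693182 1093
172 584.3691169755749 36.9343319365146 464
184 584.3887541760417 36.92975667064461 570
196 584.755924918511 36.90576086102745 734
208 584.2834772126109 36.86201399527166 1604
220 582.8184233359561 36.9185580494312 2799
wall fit [572.4  40. ] 12.371823017868152 259
```

```bash
python3 -m creep '[[1.1,-3.1,0,0],[1.1,-3.1,3,0],[1.1,-3.1,8,0],[1.1,-3.1,14,0],[1.1,-3.1,20,0]]'
python3 -m creep '[[0,0,3,0],[0,0,6,0],[0,0,9,0],[0,0,12,0],[0,0,15,0]]'
```

```text
time_s: 23.05
eef_pos: [573.3, 39.5, 159.7]
tcp_rot: [3.141, 0.006, -0.001]
contact_force: [-0.1, 1.3, -1.4]
finger_gap: 24.7
finger_force: 59.3
time_s: 23.68
eef_pos: [573.5, 39.6, 145.1]
tcp_rot: [3.142, 0.006, 0.0]
contact_force: [0.4, -0.9, -2.8]
finger_gap: 24.9
finger_force: 59.3
```

```bash
python3 -m creep '[[0,0,4,0],[0,0,8,0],[0,0,12,0],[0,0,16,0],[0,0,20,0]]'
python3 -m creep '[[0,0,4,0],[0,0,8,0],[0,0,11,0],[0,0,13,0],[0,0,15,0]]'
```

```text
time_s: 24.3
eef_pos: [573.5, 39.6, 125.0]
tcp_rot: [3.142, 0.006, -0.0]
contact_force: [0.2, 0.1, -1.5]
finger_gap: 24.3
finger_force: 59.3
time_s: 24.92
eef_pos: [573.5, 39.6, 110.2]
tcp_rot: [-3.142, -0.006, -0.0]
contact_force: [-0.1, 0.3, -1.4]
finger_gap: 25.0
finger_force: 59.3
```

```bash
python3 -m creep '[[0,0,1.5,0],[0,0,3,0],[0,0,4,0],[0,0,5,0],[0,0,5.5,0]]'
```

```text
time_s: 25.55
eef_pos: [573.6, 39.6, 106.0]
tcp_rot: [3.141, 0.006, 0.001]
contact_force: [-5.9, -1.0, 14.8]
finger_gap: 24.6
finger_force: 60.5
```

Contact at TCP z 106.0, exactly where the collar should meet the deck. Releasing, retreating and checking.

```bash
python3 -m creep '[[0,0,-0.8,0],[0,0,-0.8,0],[0,0,-0.8,0],[0,0,-0.8,0],[0,0,-0.8,0]]' 55
python3 -m creep '[[0,0,-20,0],[0,0,-60,0],[0,0,-100,0],[-30,0,-140,0],[-60,0,-160,0]]'
python3 -m creep '[[0,0,0,0],[0,0,0,0],[0,0,0,0],[0,0,0,0],[0,0,0,0]]'
python3 - <<'E'
from h import *
np.set_printoptions(precision=1,suppress=True)
w=get_image("wrist");s=get_image("scene")
cv2.imwrite("pics/end.png",cv2.resize(cv2.cvtColor(np.vstack([w["color"],s["color"]]),cv2.COLOR_RGB2BGR),None,fx=.75,fy=.75))
c=cloud(w);d=np.hypot(*(c[:,:2]-(572.5,40)).T)
for lo,hi in((89,98),(125,150),(110,150)):
  q=c[(d<25)&(c[:,2]>lo)&(c[:,2]<hi)];
  if len(q):print(lo,len(q),np.median(q[:,2]),q[:,2].max(),cv2.minEnclosingCircle(q[:,:2].astype(np.float32)))
for p in(w,s):
 for o in outline_of(p,"rod")[:4]:
  r=cloud(p,o["pixels"]);r=r[(r[:,2]>125)];print(o["confidence"],np.array(o["box"]),len(r) and (r.mean(0),r[:,2].max()))
E
```

```text
time_s: 26.18
eef_pos: [573.4, 39.6, 105.5]
tcp_rot: [3.142, 0.006, -0.0]
contact_force: [0.0, -0.4, 0.1]
finger_gap: 54.9
finger_force: 0.0
time_s: 26.8
eef_pos: [513.5, 39.7, 267.7]
tcp_rot: [-3.141, -0.006, -0.004]
contact_force: [-0.2, 0.3, -0.7]
finger_gap: 55.0
finger_force: 0.0
time_s: 27.42
eef_pos: [513.5, 39.4, 265.1]
tcp_rot: [-3.141, -0.006, 0.001]
contact_force: [-0.0, 0.2, 0.4]
finger_gap: 54.8
finger_force: 0.0
89 280 93.90507321132434 96.14930470388755 ((571.9410400390625, 39.80116271972656), 17.843320846557617)
125 826 145.98309040578368 148.68872973424158 ((572.5023803710938, 39.884178161621094), 13.388937950134277)
110 826 145.98309040578368 148.68872973424158 ((572.5023803710938, 39.884178161621094), 13.388937950134277)
0.81 [486.7 243.7  52.1  44.9] (array([ 455.9, -118.9,  134.1]), np.float64(137.76568049754897))
0.71 [376.5 286.2  19.7  62.9] (array([394.9, -21.5, 128.4]), np.float64(130.62544142473038))
0.63 [480.3 322.1  81.4 103.1] (array([ 379.5, -121.6,  182.9]), np.float64(338.2384189300203))
0.56 [185.1 229.   29.9  52.6] (array([ 367.1, -135.6,  162.2]), np.float64(183.97192532023604))
0.54 [232.6 208.1  16.7  40.9] (array([394.5, -32.9, 128.2]), np.float64(130.68234197929314))
```

View pics/end.png

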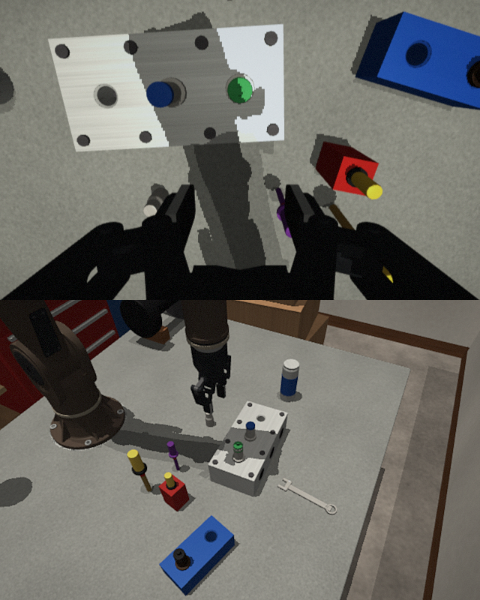

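The injector (240,88 in the wrist view) stands with its collar top at z≈94 (93 expected), its body top at ≈146 (145 expected) and its axis at (572.5, 39.9). The rod is in the holder, the old injector is in the stand, and the gripper is clear.

```bash
python3 -c "
from workcell import workorder
print(workorder.job_done())"
```

```text
the job is handed in; nothing more can be done
None
```

The job is handed in, with no verdict returned: the rod touched bare floor in well_a and is back fully down in its holder, and the new injector sits fully home and upright in well_a.

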